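# Clamp a laser module in a rack-and-pinion clamp stage

### The arm

A 7-joint arm with a two-finger parallel gripper is mounted at the origin on the work surface. World frame = base frame: x ahead of the robot, y to its left, z up, the work surface at z = 0. Lengths are in mm, angles in rad, forces in N, time in s.
With the tool pointing down it reaches from about 400 to 875 mm from the base axis. Payload 4.4 kg.
Tool frame: the origin (TCP) lies at the very end of the fingers, on their centre line; the grasp point (between the pads) lies 19 mm behind it; z points along the fingers, y is the direction in which the jaws open and shut (so a half turn about z gives the same grasp; the last joint's range is limited). The gripper opens to 85 mm and grips with 20 to 120 N. Pads are 22 mm wide; open, the fingers measure 114 mm over their backs; the gripper's body (76 mm by 85 mm) begins 54 mm behind the grasp point. The pads swing forward as they close: fully open they stand 13 mm farther back than shut.
Start: joints at [1.198, 0.628, 0.038, 1.517, -0.027, 0.996, -0.02], TCP at [196.334, -619.654, 231.313] pointing down, gripper open.
Joint ranges: [-3.06, 3.06], [-0.37, 2.12], [-1.25, 1.32], [0.18, 2.47], [-1.1, 4.24], [0.23, 1.98], [-2.94, 2.94]. Speed limits (rad/s): [2.57, 2.57, 3.14, 3.14, 3.14, 3.14, 3.14].

### API

Orientations are given as [roll, pitch, yaw] about the fixed x, y, z axes, in that order (R = Rz(yaw) Ry(pitch) Rx(roll)).
In Python, from cell import read_state, get_image, calibration, finish_job gives the robot as it stands. The module is installed in compiled form; this text tells all that it offers.
- The arm moves only by the tool apply_moves, never from a script. Its argument "increments" is a list of rows, each an object of numbers: "tx", "ty", "tz": the shift along the world's x, y, z in m; "rx", "ry", "rz": the turn, a rotation vector about the world's x, y, z in units of 5 degrees (1.0 is 5 degrees); "claw": the finger opening in m, from 0 to 0.0854. In form: [{"tx": .., "ty": .., "tz": .., "rx": .., "ry": .., "rz": .., "claw": ..}, ...]. A call has 1 to 12 rows; each row is the pose to reach, as a shift and turn from the pose commanded when the call began; what a row does not reach only later rows make up. A row lasts 1/10 s, in which the tool goes at most 50 mm and 8.59 degrees, less where a joint would pass 70% of its speed; a pose out of reach is approached as far as the arm can. A call with a gripper value outside its range is refused whole. The fingers move at their own pace and stop on an object; the grip force is fixed at half the most. Time passes only in rows, so rows that repeat a pose let the fingers close. It gives the time, the measured TCP pose, the force and the opening at its end, in the units of the state.
- read_state(): the state, without advancing time (a new reading comes with each control period).
- get_image(name): name is "scene" or "top" or "wrist"; returns the picture (420x560x3 uint8, red, green, blue); there is no depth.
- calibration(name): a dict with "camera_matrix" (3x3 intrinsics, pixels), "origin" and "attitude" of the camera in the world. Camera axes: x right, y up, looking along -z (the intrinsics and any distortion apply to the point x, -y, -z); pixel columns grow to the right and rows downward; lengths in mm; the calibration is good to about 2 mm. A picture is of the moment at which its call begins: read the wrist's pose just before it. calibration takes no time and is no camera call; for the wrist camera it gives the pose at the moment of the call.
- finish_job(): hands the job in, once; it reports no verdict.
The state is a dict: "clock": time; "qpos": joint angles; "qd": joint speeds; "tau": joint torques, N m; "eef_pos": TCP position; "tool_rot": TCP orientation; "force": force on the tool from outside, world axes, zero at the start; "torque": the same for the moment, N m; "width": finger opening in mm.
Only numpy, scipy, OpenCV 4.12 (cv2) and the standard library are available. Lean on these libraries where they do the work, as an engineer would, in place of code of your own. Each camera call takes 0.05 s, during which the arm holds its last target. There are 200 camera calls.

### The job

Take the red laser module from the tray and set it upright in the nest of the clamp stage, its length along the slide, and let go. Then wind the jaw in with the black knob, clockwise from above, until its sprung pad holds the module against the brass stop with about 10 N, never as much as 20 N, and leave it clamped. Move the jaw only by its knob, and leave everything else on the bench where it is.

Things in the scene. Friction and masses are not known exactly. Their poses are not given: they have to be found in the camera images.
- stage: clamp stage fixed to the bench: aluminium plate 110 mm (x) by 300 mm (y), 12 mm thick, its slide along its own y axis. Origin at the centre of the plate's underside. The nest floor is the plate's top (z 12 mm) between two dark guide strips 40 mm apart, 6 mm high, from y 15 to 85 mm
- endblock (a point): centre line of the grey end block (62 mm high) on the stage: point on its face at stage y 102 mm, z 35 mm, axes as the stage. From it the brass stop, a 24 mm disc, sticks out towards -y. The stop does not give, but is screwed out differently each time: its face lies anywhere from 14 to 26 mm in front of this point (stage y 76 to 88 mm)
- nest (a point): point on the nest floor, at x 0, y 44 mm, z 12 mm of the stage, axes as the stage: centre of where the module's underside is to be set down. Here a module clears the stop by at least 7 mm and the drawn-back pad by at least 8 mm
- jaw: grey jaw block on the sliding carriage, 56 mm (x) by 90 mm (y), its top 61.5 mm above the bench; axes as the stage. Origin on the knob's axis, 14.5 mm above the bench. Do not push the block itself
- pad_face (a point): face of the jaw's brass pad (24 mm disc facing +y) while it is not pressed, 73 mm ahead (+y) of the knob's axis, 35 mm above the bench; this point rides with the jaw and does not show the pad's sinking. The pad is on a spring: from first touch it sinks straight into the jaw at 4 N per mm (6 mm travel), so 10 N is 2.5 mm; the stem behind the disc is green for 2.5 mm, red beyond
- module_center (a point): centre of the red laser module, a metal block 34 mm (x, the width to grip) by 50 mm (y, length) by 46 mm tall, about 0.2 kg; the point is 23 mm above its underside, axes as the block. Either end may face the stop. It starts upright in the tray, 10 mm above the bench
- module: the same red module; origin at the centre of its underside
- tray: black tray with grey foam, fixed, 250 mm (x) by 130 mm (y), foam surface 10 mm above the bench; origin under its centre
- knob_grip (a point): middle of the black round knob (44 mm across, 28 mm tall, white pointer line on top) on the carriage: 95 mm above the bench, 14 mm below the knob's top; its underside is 81 mm above the bench, and 19 mm above the jaw block. It rides with the jaw
- knob (a joint): turn of the knob in rad, clockwise from above positive. Rack and pinion: each rad moves carriage, jaw and knob 12 mm along the stage's +y. Starts between 0 and 0.6, range to 4.5; clamped at 2.1 to 3.2 as the stop is set. Turning takes 0.30 N m of steady friction plus 0.012 N m per N of clamping; at rest the friction may act either way and keeps it where it is left, clamped or not
- spare_center (a point): spare module, same shape as the red one but green: not wanted, leave it where it is. Point at its centre, 23 mm above its underside
- lenspost: lens in a round black mount (40 mm) on a thin steel post, 114 mm tall, foot 48 mm across; origin at the centre of its underside; leave alone
- jar: amber jar 52 mm across, 70 mm tall; origin under its centre; leave alone
- driver_grip (a point): screwdriver 170 mm long lying down; point on its handle; leave alone
- collar: aluminium ring 50 mm across, 12 mm tall; origin under its centre; leave alone
- puck: brass cylinder 40 mm across, 25 mm tall; origin under its centre; leave alone
Things that resemble listed ones, but are neither listed nor needed, are in the scene too. What is meant by the module is not blue or purple, and is the larger of those in its own colour.

How it is judged:
By the outcome, as a careful person would: the job done as asked, in the order asked, and still so for the second after the job is handed in, with the robot touching nothing.
It also fails if it takes over 72 s, if anything falls off the work surface, if the arm or the gripper's body presses on something with over 40 N, if the wrist force passes 120 N, or if a joint passes its speed limit or range.

## Working session

There is one attempt and no reset: what is moved stays moved. The work goes in short steps, Python scripts to look and compute and a tool call to move; the robot and the scene stay as the last step left them, time stands still between calls to the robot, and variables do not carry over. Pictures are saved under pics/ and viewed, about 8 in all and at most 12, crops included, and the job is handed in when it is done.

Besides the shell and the picture viewer there is one more tool, called after ">>>" as name(argument=value, ...), one argument or row to a line, values as JSON. apply_moves: Moves the arm, as the interface text tells. Its arguments: {"type":"object","properties":{"increments":{"type":"array"}},"required":["increments"]}

```bash
mkdir -p pics; cat > h.py <<'E'
import numpy as np, cv2
from cell import *
def snap(n,f):
    c=calibration(n); im=get_image(n); cv2.imwrite('pics/'+f,im[:,:,::-1]); np.save('pics/'+f+'.npy',im)
    return c,im
def Rm(a):
    a=np.array(a,float)
    if a.shape==(3,3): return a
    if a.size==4: raise Exception('quat')
    from scipy.spatial.transform import Rotation as R
    return R.from_euler('xyz',a).as_matrix()
def p2w(c,u,v,z):
    K=np.array(c['camera_matrix']);d=np.array(c.get('distortion',np.zeros(5)),float)
    x,y=cv2.undistortPoints(np.array([[[u,v]]],float),K,d)[0,0]
    r=Rm(c['attitude'])@np.array([x,-y,-1]);o=np.array(c['origin'],float)
    return o+r*(z-o[2])/r[2]
def w2p(c,p):
    K=np.array(c['camera_matrix']);d=np.array(c.get('distortion',np.zeros(5)),float)
    q=Rm(c['attitude']).T@(np.array(p,float)-np.array(c['origin'],float)); q=np.array([q[0],-q[1],-q[2]])
    return cv2.projectPoints(q[None],np.zeros(3),np.zeros(3),K,d)[0].ravel()
E
python3 - <<'E'
from h import *
print(read_state())
a=[]
for n in('scene','top','wrist'):
    c,im=snap(n,n+'0.png');print(n,c)
cv2.imwrite('pics/top0b.png',cv2.resize(cv2.imread('pics/top0.png'),(800,600),interpolation=cv2.INTER_CUBIC))
E
```

```text
{'clock': 0.0, 'qpos': array([ 1.19821393,  0.62933431,  0.03845857,  1.51834093, -0.02704096,
        0.99629428, -0.01999458]), 'qd': array([ 2.46065215e-04, -1.78689570e-03, -5.86700382e-06, -3.51879431e-04,
       -9.23288278e-04,  2.03738058e-04, -1.88455652e-03]), 'tau': array([ 9.64449609e-04, -5.63400614e+01,  1.22663196e+00, -1.93443650e+01,
        1.09584173e-02,  1.05922879e-02, -1.55788491e-06]), 'eef_pos': array([ 196.14236667, -619.06267945,  230.40569081]), 'tool_rot': array([-3.13973386e+00, -1.22906102e-06,  3.06752702e-01]), 'force': array([-0.47973291,  0.17274719,  0.15314324]), 'torque': array([ 0.01275682, -0.07197969, -0.0278286 ]), 'width': 85.29628170259417}
scene {'camera_matrix': array([[389.28050102,   0.        , 269.95830589],
       [  0.        , 389.28050102, 207.87721595],
       [  0.        ,   0.        ,   1.        ]]), 'origin': array([1191.28405506, -498.20780529,  740.86038431]), 'attitude': array([ 0.89996014, -0.01158191,  0.89621572])}
top {'camera_matrix': array([[483.40211052,   0.        , 276.70713834],
       [  0.        , 483.40211052, 202.83273069],
       [  0.        ,   0.        ,   1.        ]]), 'origin': array([ 409.13435122,   18.08312418, 1265.85866306]), 'attitude': array([ 0.11451198, -0.00268307, -1.59715473])}
wrist {'camera_matrix': array([[306.38401536,   0.        , 281.32683368],
       [  0.        , 306.38401536, 204.62991269],
       [  0.        ,   0.        ,   1.        ]]), 'origin': array([ 276.24474665, -594.16957498,  374.07258496]), 'attitude': array([-0.32813608,  0.00140084, -1.26541377])}
```

View pics/top0b.png

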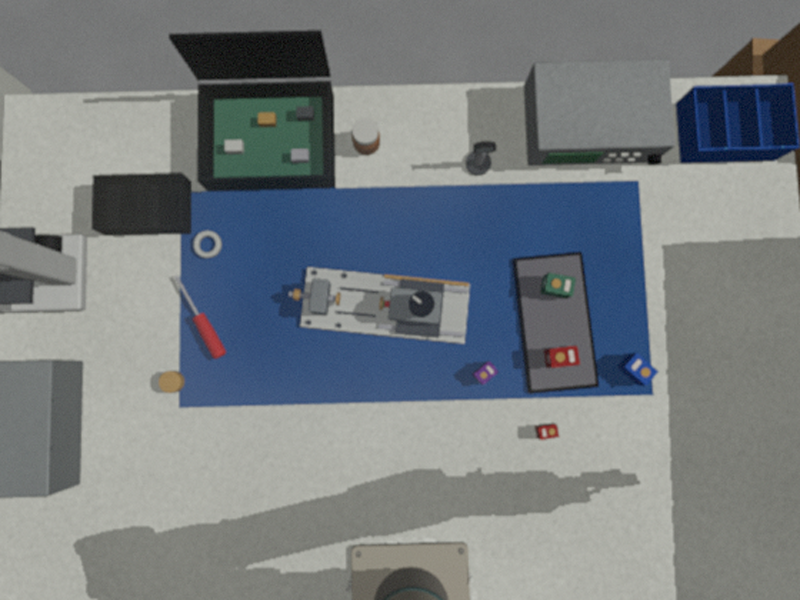

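View pics/scene0.png

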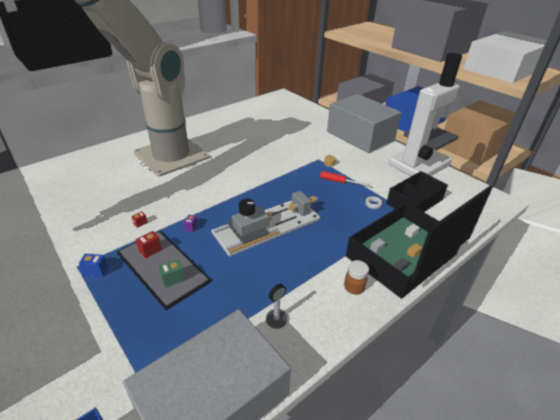

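The top view shows two red blocks. One is in the tray at (563,357), and the smaller one is on the bench at (547,431). The spare is green at (559,285), with purple at (485,373) and blue at (640,370). The tray red is the larger and sits on the foam, so it fits. The stage spans (301..469, 267..343) with its end block to the left (+y). I'll confirm this in a crop.

```bash
python3 - <<'E'
from h import *
im=cv2.imread('pics/top0.png')[165:310,200:440]
cv2.imwrite('pics/crop1.png',cv2.resize(im,None,fx=3.33,fy=3.33,interpolation=cv2.INTER_CUBIC))
c=calibration('top')
for n,u,v,z in [('red',563,357,56),('redsmall',547,431,30),('green',559,285,56),('knob',421,303,109),('s1',307,267,12),('s2',469,283,12),('s3',465,343,12),('s4',301,328,12),('t1',515,259,10),('t2',580,253,10),('t3',597,386,10),('t4',530,391,10)]:
    print(n,p2w(c,u*.7,v*.7,z).round(1))
E
```

```text
red [ 422.5 -278.3   56. ]
redsmall [ 293.9 -249.4   30. ]
green [ 549.1 -278.1   56. ]
knob [518.5 -31.2 109. ]
s1 [599.4 171.7  12. ]
s2 [ 562.1 -124.3   12. ]
s3 [ 452.8 -112.8   12. ]
s4 [487.8 183.9  12. ]
t1 [ 604.7 -210.9   10. ]
t2 [ 612.8 -331.2   10. ]
t3 [ 369.4 -348.1   10. ]
t4 [ 363.6 -226.8   10. ]
```

View pics/crop1.png

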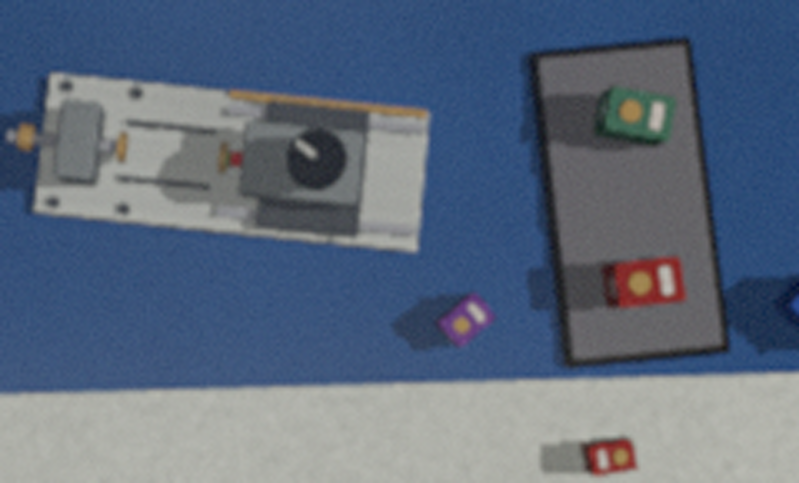

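The crop confirms it: the large red module is in the tray at crop (648,281), and the small red block at (611,456) is a decoy. The module's length runs roughly along y. The stage centre is about (525,30) with yaw about -0.12. Next I move above the module.

>>> apply_moves(
  increments=[
    {"tx": 0.226, "ty": 0.336, "tz": 0.0, "rz": 15, "claw": 0.0854},
    {"tx": 0.226, "ty": 0.336, "tz": 0.0, "rz": 15, "claw": 0.0854},
    {"tx": 0.226, "ty": 0.336, "tz": 0.0, "rz": 15, "claw": 0.0854},
    {"tx": 0.226, "ty": 0.336, "tz": 0.0, "rz": 15, "claw": 0.0854},
    {"tx": 0.226, "ty": 0.336, "tz": 0.0, "rz": 15, "claw": 0.0854},
    {"tx": 0.226, "ty": 0.336, "tz": 0.0, "rz": 15, "claw": 0.0854},
    {"tx": 0.226, "ty": 0.336, "tz": 0.0, "rz": 15, "claw": 0.0854},
    {"tx": 0.226, "ty": 0.336, "tz": 0.0, "rz": 15, "claw": 0.0854},
    {"tx": 0.226, "ty": 0.336, "tz": 0.0, "rz": 15, "claw": 0.0854},
    {"tx": 0.226, "ty": 0.336, "tz": 0.0, "rz": 15, "claw": 0.0854},
    {"tx": 0.226, "ty": 0.336, "tz": 0.0, "rz": 15, "claw": 0.0854},
    {"tx": 0.226, "ty": 0.336, "tz": 0.0, "rz": 15, "claw": 0.0854},
  ],
)

```text
$.increments[0]: bad value
```

>>> apply_moves(
  increments=[
    {"tx": 0.03, "ty": 0.045, "tz": 0.0, "rx": 0.0, "ry": 0.0, "rz": 1.5, "claw": 0.085},
  ],
)

```text
clock: 0.25
eef_pos: [218.2, -582.9, 230.5]
tool_rot: [3.139, 0.006, 0.43]
force: [0.8, 0.3, 0.1]
width: 84.8
```

>>> apply_moves(
  increments=[
    {"tx": 0.196, "ty": 0.291, "tz": 0.0, "rx": 0.0, "ry": 0.0, "rz": 13.5, "claw": 0.085},
    {"tx": 0.196, "ty": 0.291, "tz": 0.0, "rx": 0.0, "ry": 0.0, "rz": 13.5, "claw": 0.085},
    {"tx": 0.196, "ty": 0.291, "tz": 0.0, "rx": 0.0, "ry": 0.0, "rz": 13.5, "claw": 0.085},
    {"tx": 0.196, "ty": 0.291, "tz": 0.0, "rx": 0.0, "ry": 0.0, "rz": 13.5, "claw": 0.085},
    {"tx": 0.196, "ty": 0.291, "tz": 0.0, "rx": 0.0, "ry": 0.0, "rz": 13.5, "claw": 0.085},
    {"tx": 0.196, "ty": 0.291, "tz": 0.0, "rx": 0.0, "ry": 0.0, "rz": 13.5, "claw": 0.085},
    {"tx": 0.196, "ty": 0.291, "tz": 0.0, "rx": 0.0, "ry": 0.0, "rz": 13.5, "claw": 0.085},
    {"tx": 0.196, "ty": 0.291, "tz": 0.0, "rx": 0.0, "ry": 0.0, "rz": 13.5, "claw": 0.085},
    {"tx": 0.196, "ty": 0.291, "tz": 0.0, "rx": 0.0, "ry": 0.0, "rz": 13.5, "claw": 0.085},
    {"tx": 0.196, "ty": 0.291, "tz": 0.0, "rx": 0.0, "ry": 0.0, "rz": 13.5, "claw": 0.085},
    {"tx": 0.196, "ty": 0.291, "tz": 0.0, "rx": 0.0, "ry": 0.0, "rz": 13.5, "claw": 0.085},
    {"tx": 0.196, "ty": 0.291, "tz": 0.0, "rx": 0.0, "ry": 0.0, "rz": 13.5, "claw": 0.085},
  ],
)

```text
clock: 1.45
eef_pos: [419.2, -288.3, 231.2]
tool_rot: [-3.141, 0.0, 1.612]
force: [-0.2, 0.2, 0.6]
width: 85.0
```

```bash
python3 - <<'E'
from h import *
c,im=snap('wrist','w1.png');s=read_state();print(s['eef_pos'],s['tool_rot'],c)
cv2.imwrite('pics/w1b.png',cv2.resize(cv2.imread('pics/w1.png'),(800,600),interpolation=cv2.INTER_CUBIC))
E
```

```text
[ 419.40046584 -288.00725887  231.20706603] [-3.14119915e+00  1.82557220e-04  1.61265764e+00] {'camera_matrix': array([[306.38401536,   0.        , 281.32683368],
       [  0.        , 306.38401536, 204.62991269],
       [  0.        ,   0.        ,   1.        ]]), 'origin': array([ 416.65582757, -205.05055749,  374.75894627]), 'attitude': array([-3.28970451e-01,  6.39130763e-05,  3.97043251e-02])}
```

View pics/w1b.png

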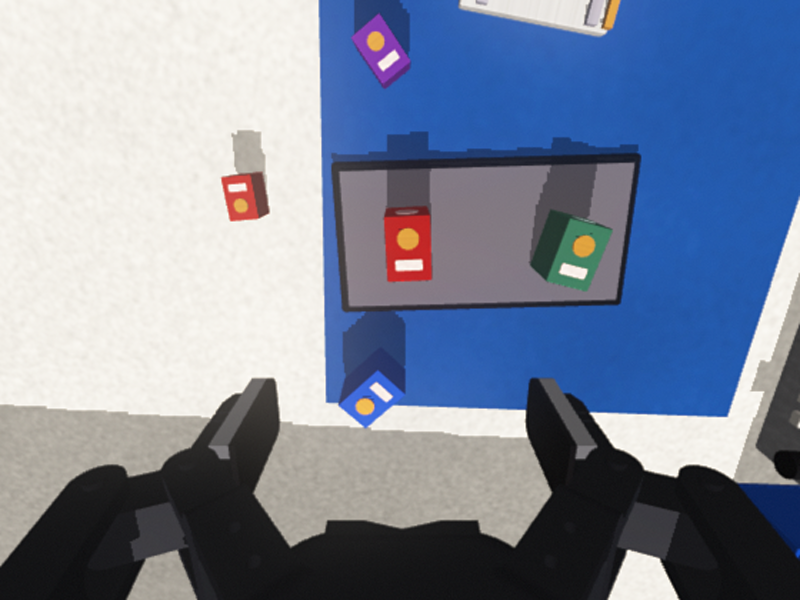

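The wrist view shows the tray red module, top-face corners (385,216), (431,215), (433,280) and (387,281), between the open fingers. The green spare is at (572,250), and the smaller red decoy at (244,196).

```bash
python3 - <<'E'
from h import *
im=np.load('pics/w1.png.npy').astype(int)
c={'camera_matrix':calibration('wrist')['camera_matrix'],'origin':[416.656,-205.05,374.759],'attitude':[-.32897,0,.0397]}
P=np.array([p2w(c,u*.7,v*.7,56) for u,v in [(385,216),(431,215),(433,280),(387,281)]])
print(P.round(1),P.mean(0).round(1))
for i in range(4):
    d=P[(i+1)%4]-P[i];print(np.hypot(*d[:2]).round(1),np.arctan2(d[1],d[0]).round(3))
s=read_state();print(s['eef_pos'])
# check green too, stage corner in crop
E
```

```text
[[ 406.4 -255.7   56. ]
 [ 439.7 -253.7   56. ]
 [ 444.3 -302.9   56. ]
 [ 409.3 -305.1   56. ]] [ 424.9 -279.4   56. ]
33.4 0.061
49.4 -1.479
35.1 -3.079
49.5 1.629
[ 419.40046584 -288.00725887  231.20706603]
```

>>> apply_moves(
  increments=[
    {"tx": 0.005, "ty": 0.008, "tz": -0.05, "rx": 0.0, "ry": 0.0, "rz": 0.3, "claw": 0.06},
    {"tx": 0.005, "ty": 0.008, "tz": -0.1, "rx": 0.0, "ry": 0.0, "rz": 0.3, "claw": 0.06},
    {"tx": 0.005, "ty": 0.008, "tz": -0.13, "rx": 0.0, "ry": 0.0, "rz": 0.3, "claw": 0.06},
    {"tx": 0.005, "ty": 0.008, "tz": -0.14, "rx": 0.0, "ry": 0.0, "rz": 0.3, "claw": 0.06},
    {"tx": 0.005, "ty": 0.008, "tz": -0.14, "rx": 0.0, "ry": 0.0, "rz": 0.3, "claw": 0.06},
    {"tx": 0.005, "ty": 0.008, "tz": -0.14, "rx": 0.0, "ry": 0.0, "rz": 0.3, "claw": 0.06},
    {"tx": 0.005, "ty": 0.008, "tz": -0.14, "rx": 0.0, "ry": 0.0, "rz": 0.3, "claw": 0.06},
  ],
)

```text
clock: 2.2
eef_pos: [426.2, -279.9, 93.0]
tool_rot: [3.139, 0.002, 1.641]
force: [0.4, 0.2, 0.6]
width: 59.9
```

>>> apply_moves(
  increments=[
    {"tx": -0.001, "ty": 0.0, "tz": -0.03, "rx": 0.0, "ry": 0.0, "rz": 0.0, "claw": 0.06},
    {"tx": -0.001, "ty": 0.0, "tz": -0.055, "rx": 0.0, "ry": 0.0, "rz": 0.0, "claw": 0.06},
    {"tx": -0.001, "ty": 0.0, "tz": -0.068, "rx": 0.0, "ry": 0.0, "rz": 0.0, "claw": 0.06},
    {"tx": -0.001, "ty": 0.0, "tz": -0.068, "rx": 0.0, "ry": 0.0, "rz": 0.0, "claw": 0.06},
    {"tx": -0.001, "ty": 0.0, "tz": -0.068, "rx": 0.0, "ry": 0.0, "rz": 0.0, "claw": 0.045},
    {"tx": -0.001, "ty": 0.0, "tz": -0.068, "rx": 0.0, "ry": 0.0, "rz": 0.0, "claw": 0.036},
    {"tx": -0.001, "ty": 0.0, "tz": -0.068, "rx": 0.0, "ry": 0.0, "rz": 0.0, "claw": 0.02},
    {"tx": -0.001, "ty": 0.0, "tz": -0.068, "rx": 0.0, "ry": 0.0, "rz": 0.0, "claw": 0.02},
    {"tx": -0.001, "ty": 0.0, "tz": -0.068, "rx": 0.0, "ry": 0.0, "rz": 0.0, "claw": 0.02},
    {"tx": -0.001, "ty": 0.0, "tz": -0.068, "rx": 0.0, "ry": 0.0, "rz": 0.0, "claw": 0.02},
  ],
)

```text
clock: 3.2
eef_pos: [424.3, -279.5, 24.7]
tool_rot: [3.141, 0.001, 1.642]
force: [-1.6, -0.3, 6.3]
width: 33.3
```

The grip shows 33.3 mm wide, which matches the module. I lift it and carry it over the stage's jaw side to take one look.

>>> apply_moves(
  increments=[
    {"tx": 0.0, "ty": 0.0, "tz": 0.03, "rx": 0.0, "ry": 0.0, "rz": 0.0, "claw": 0.02},
    {"tx": 0.0, "ty": 0.0, "tz": 0.07, "rx": 0.0, "ry": 0.0, "rz": 0.0, "claw": 0.02},
    {"tx": 0.0, "ty": 0.0, "tz": 0.11, "rx": 0.0, "ry": 0.0, "rz": 0.0, "claw": 0.02},
    {"tx": 0.01, "ty": 0.02, "tz": 0.15, "rx": 0.0, "ry": 0.0, "rz": -0.4, "claw": 0.02},
    {"tx": 0.025, "ty": 0.06, "tz": 0.165, "rx": 0.0, "ry": 0.0, "rz": -0.8, "claw": 0.02},
    {"tx": 0.04, "ty": 0.1, "tz": 0.17, "rx": 0.0, "ry": 0.0, "rz": -1.2, "claw": 0.02},
    {"tx": 0.06, "ty": 0.14, "tz": 0.17, "rx": 0.0, "ry": 0.0, "rz": -1.6, "claw": 0.02},
    {"tx": 0.075, "ty": 0.18, "tz": 0.17, "rx": 0.0, "ry": 0.0, "rz": -2.0, "claw": 0.02},
    {"tx": 0.09, "ty": 0.22, "tz": 0.17, "rx": 0.0, "ry": 0.0, "rz": -2.2, "claw": 0.02},
    {"tx": 0.1, "ty": 0.25, "tz": 0.17, "rx": 0.0, "ry": 0.0, "rz": -2.2, "claw": 0.02},
    {"tx": 0.107, "ty": 0.265, "tz": 0.17, "rx": 0.0, "ry": 0.0, "rz": -2.2, "claw": 0.02},
    {"tx": 0.107, "ty": 0.265, "tz": 0.17, "rx": 0.0, "ry": 0.0, "rz": -2.2, "claw": 0.02},
  ],
)

```text
clock: 4.4
eef_pos: [532.0, -10.4, 193.9]
tool_rot: [3.14, -0.002, 1.455]
force: [-0.2, -0.3, -2.7]
width: 33.3
```

```bash
python3 - <<'E'
from h import *
c,im=snap('wrist','w2.png');s=read_state();print(s['eef_pos'],s['tool_rot'],s['width'],c['origin'],c['attitude'])
np.savez('pics/w2c',o=c['origin'],a=c['attitude'])
cv2.imwrite('pics/w2b.png',cv2.resize(cv2.imread('pics/w2.png'),(800,600),interpolation=cv2.INTER_CUBIC))
E
```

```text
[531.08520554 -12.93137311 193.62179318] [ 3.14120650e+00 -2.92733248e-04  1.45263413e+00] 33.442702668464804 [542.0397845   71.96941937 337.66110367] [-0.32635204 -0.00214146 -0.11691044]
```

View pics/w2b.png

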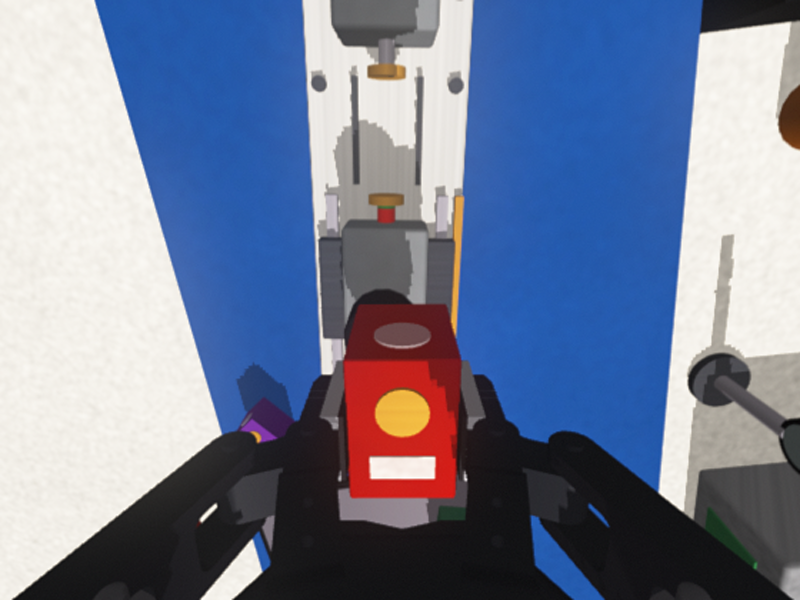

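The view shows the stage from above: the strips at u≈355 and 419 (v 67 to 185), the brass stop around (386,72) and the pad at (386,199). The module is held square.

```bash
python3 - <<'E'
from h import *
z=np.load('pics/w2c.npz');c={'camera_matrix':calibration('wrist')['camera_matrix'],'origin':z['o'],'attitude':z['a']}
for n,u,v,h in [('Ls far',355,68,18),('Ls near',355,185,18),('Rs far',420,66,18),('Rs near',419,185,18),('Ledge',309,100,12),('Redge',469,100,12),('Ledge2',316,220,12),('Redge2',465,180,12),('stop top',386,66,47),('stop lo',386,78,47),('pad top',386,196,47),('pad lo',386,206,47),('mod bottom L',344,360,195),('modR',461,360,195),('modtopL',350,497,225),('modtR',456,497,225)]:
    print(n,p2w(c,u*.7,v*.7,h).round(1))
im=cv2.imread('pics/w2.png')[30:170,190:360]
cv2.imwrite('pics/crop2.png',cv2.resize(im,None,fx=4.2,fy=4.2,interpolation=cv2.INTER_CUBIC))
E
```

```text
Ls far [517.7 122.6  18. ]
Ls near [506.4  48.5  18. ]
Rs far [560.2 118.8  18. ]
Rs near [551.6  43.1  18. ]
Ledge [483.  107.7  12. ]
Redge [591.7  95.   12. ]
Ledge2 [473.1  26.3  12. ]
Redge2 [585.2  42.2  12. ]
stop top [538.4 116.9  47. ]
stop lo [537.6 110.5  47. ]
pad top [528.6  41.3  47. ]
pad lo [527.8  34.9  47. ]
mod bottom L [512.8   0.7 195. ]
modR [555.   -4.3 195. ]
modtopL [513.1 -33.2 225. ]
modtR [547.  -37.3 225. ]
```

View pics/crop2.png

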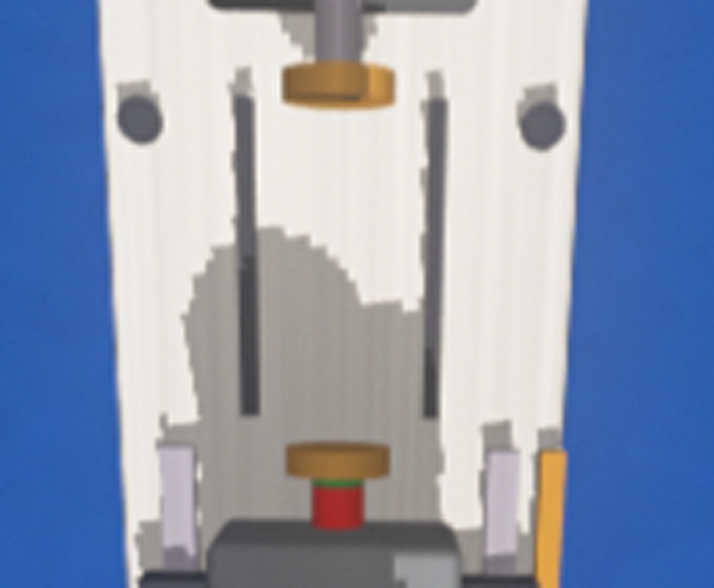

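```bash
python3 - <<'E'
from h import *
z=np.load('pics/w2c.npz');c={'camera_matrix':calibration('wrist')['camera_matrix'],'origin':z['o'],'attitude':z['a']}
f=lambda x,y,h:p2w(c,190+x/4.2,30+y/4.2,h)
A=(f(246,97,18)+f(438,100,18))/2;B=(f(250,415,18)+f(431,415,18))/2
d=(A-B)[:2];L=np.hypot(*d);d/=L;print('strip mid far/near',A.round(1),B.round(1),'len',L.round(1),'yaw',np.arctan2(-d[0],d[1]).round(4))
print('widths',np.linalg.norm(f(246,97,18)-f(438,100,18)),np.linalg.norm(f(250,415,18)-f(431,415,18)))
M=(A+B)[:2]/2; nest=M-6*d;print('nest',nest, 'stage c',M-50*d)
n=np.array([d[1],-d[0]])
def st(p): return (p[:2]-(M-50*d))@np.c_[n,d]
for nm,x,y,h in [('stop',338,97,47),('stopbottom',338,108,23),('pad',338,452,47),('padbot',338,443,23),('padback',338,480,47),('jawfront',338,523,61.5),('plateL100',107,200,12),('plateR100',578,200,12),('modtop mid',None,0,0)]:
    if x: print(nm,st(f(x,y,h)).round(1))
# held module centreline at its top front edge (800px coords)
for u,v,h in [(350,497,225),(456,497,225),(344,360,225),(461,360,225)]: print(st(p2w(c,u*.7,v*.7,h)).round(1))
s=read_state();print('tcp stage',st(s['eef_pos']).round(1),s['eef_pos'].round(1),s['tool_rot'])
E
```

```text
strip mid far/near [538.4 115.1  18. ] [529.2  46.5  18. ] len 69.3 yaw -0.1326
widths 43.13998281608375 43.79379031520185
nest [533.02890804  74.84660152] stage c [527.21123601  31.23290307]
stop [ 0.  81.1]
stopbottom [-0.7 82.1]
pad [0.3 9.8]
padbot [-0.4  9.2]
padback [0.4 3.6]
jawfront [ 0.8 -3.6]
plateL100 [-55.1  63.1]
plateR100 [55.2 64.8]
[ -5.5 -65.8]
[ 28.7 -65.3]
[ -6.1 -16.5]
[ 27.4 -16. ]
tcp stage [  9.7 -43.3] [531.1 -12.9 193.6] [ 3.14120650e+00 -2.92733248e-04  1.45263413e+00]
```

>>> apply_moves(
  increments=[
    {"tx": 0.0, "ty": 0.03, "tz": 0.0, "rx": 0.0, "ry": 0.0, "rz": -0.1, "claw": 0.02},
    {"tx": 0.001, "ty": 0.06, "tz": 0.0, "rx": 0.0, "ry": 0.0, "rz": -0.1, "claw": 0.02},
    {"tx": 0.001, "ty": 0.08, "tz": -0.01, "rx": 0.0, "ry": 0.0, "rz": -0.1, "claw": 0.02},
    {"tx": 0.001, "ty": 0.086, "tz": -0.04, "rx": 0.0, "ry": 0.0, "rz": -0.1, "claw": 0.02},
    {"tx": 0.001, "ty": 0.086, "tz": -0.08, "rx": 0.0, "ry": 0.0, "rz": -0.1, "claw": 0.02},
    {"tx": 0.001, "ty": 0.086, "tz": -0.115, "rx": 0.0, "ry": 0.0, "rz": -0.1, "claw": 0.02},
    {"tx": 0.001, "ty": 0.086, "tz": -0.14, "rx": 0.0, "ry": 0.0, "rz": -0.1, "claw": 0.02},
    {"tx": 0.001, "ty": 0.086, "tz": -0.146, "rx": 0.0, "ry": 0.0, "rz": -0.1, "claw": 0.02},
    {"tx": 0.001, "ty": 0.086, "tz": -0.146, "rx": 0.0, "ry": 0.0, "rz": -0.1, "claw": 0.02},
    {"tx": 0.001, "ty": 0.086, "tz": -0.146, "rx": 0.0, "ry": 0.0, "rz": -0.1, "claw": 0.02},
  ],
)

```text
clock: 5.45
eef_pos: [533.0, 71.4, 48.6]
tool_rot: [3.14, -0.0, 1.44]
force: [-0.2, -0.1, -2.1]
width: 33.4
```

```bash
python3 - <<'E'
from h import *
c,im=snap('wrist','w3.png');s=read_state();print(s['eef_pos'],s['tool_rot'],s['width'],c['origin'],c['attitude'])
np.savez('pics/w3c',o=c['origin'],a=c['attitude'])
cv2.imwrite('pics/w3b.png',cv2.resize(cv2.imread('pics/w3.png'),(800,600),interpolation=cv2.INTER_CUBIC))
E
```

```text
[533.26521705  71.6286114   48.83236617] [ 3.13890225e+00 -7.07515340e-04  1.44045798e+00] 33.398812483374584 [544.32106594 153.84489853 192.17802294] [-0.32821409 -0.00249689 -0.13203854]
```

View pics/w3b.png

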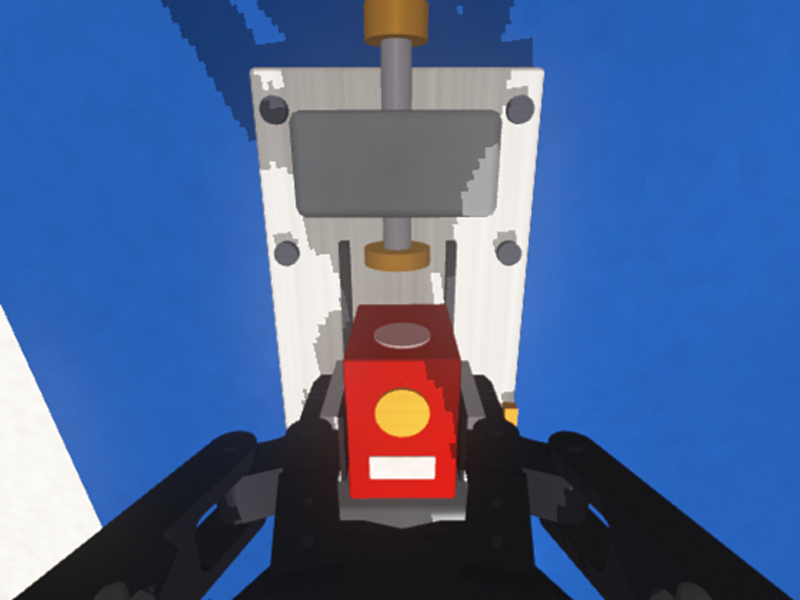

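The module is poised over the nest: its lower far edge is at (359..447,305), the strips at u≈345 and 451 (v 242), the stop face at about (397,262).

```bash
python3 - <<'E'
from h import *
z=np.load('pics/w3c.npz');c={'camera_matrix':calibration('wrist')['camera_matrix'],'origin':z['o'],'attitude':z['a']}
th=-.13;d=np.array([-np.sin(th),np.cos(th)]);n=np.array([d[1],-d[0]])
s=read_state();t=s['eef_pos'][:2]
for nm,u,v,h in [('Lstrip far',345,242,18),('Rstrip far',451,242,18),('modBL',359,305,34.1),('modBR',447,305,34.1),('modtopL',344,360,80.1),('modtopR',461,360,80.1),('modtopL2',350,497,80.1),('modtopR2',456,497,80.1),('stop',397,261,47),('pl L',250,70,12),('plR',544,70,12),('bL',290,216,62),('bR',499,216,62)]:
    p=p2w(c,u*.7,v*.7,h);print(nm,p.round(1),'rel tcp in stage',((p[:2]-t)@np.c_[n,d]).round(1))
E
```

```text
Lstrip far [517.  119.4  18. ] rel tcp in stage [-22.3  45.2]
Rstrip far [559.5 113.7  18. ] rel tcp in stage [20.5 45.1]
modBL [520.6  97.5  34.1] rel tcp in stage [-15.9  24. ]
modBR [554.2  93.   34.1] rel tcp in stage [18.  23.9]
modtopL [520.5  97.9  80.1] rel tcp in stage [-16.1  24.4]
modtopR [553.6  93.5  80.1] rel tcp in stage [17.3 24.3]
modtopL2 [513.9  49.3  80.1] rel tcp in stage [-16.3 -24.7]
modtopR2 [547.7  44.7  80.1] rel tcp in stage [ 17.8 -24.9]
stop [538.  116.2  47. ] rel tcp in stage [-1.1 44.8]
pl L [492.4 186.7  12. ] rel tcp in stage [-55.5 108.8]
plR [600.4 172.4  12. ] rel tcp in stage [ 53.5 108.6]
bL [509.1 137.9  62. ] rel tcp in stage [-32.6  62.6]
bR [570.5 129.8  62. ] rel tcp in stage [29.4 62.5]
```

>>> apply_moves(
  increments=[
    {"tx": -0.0014, "ty": 0.0032, "tz": 0.0, "rx": 0.0, "ry": 0.0, "rz": 0.0, "claw": 0.02},
    {"tx": -0.0014, "ty": 0.0032, "tz": -0.006, "rx": 0.0, "ry": 0.0, "rz": 0.0, "claw": 0.02},
    {"tx": -0.0014, "ty": 0.0032, "tz": -0.012, "rx": 0.0, "ry": 0.0, "rz": 0.0, "claw": 0.02},
    {"tx": -0.0014, "ty": 0.0032, "tz": -0.017, "rx": 0.0, "ry": 0.0, "rz": 0.0, "claw": 0.02},
    {"tx": -0.0014, "ty": 0.0032, "tz": -0.02, "rx": 0.0, "ry": 0.0, "rz": 0.0, "claw": 0.02},
    {"tx": -0.0014, "ty": 0.0032, "tz": -0.02, "rx": 0.0, "ry": 0.0, "rz": 0.0, "claw": 0.02},
    {"tx": -0.0014, "ty": 0.0032, "tz": -0.02, "rx": 0.0, "ry": 0.0, "rz": 0.0, "claw": 0.02},
  ],
)

```text
clock: 6.2
eef_pos: [530.6, 75.1, 27.1]
tool_rot: [-3.141, 0.0, 1.441]
force: [-0.6, 0.1, -1.8]
width: 32.9
```

>>> apply_moves(
  increments=[
    {"tx": 0.0, "ty": 0.0, "tz": -0.0005, "rx": 0.0, "ry": 0.0, "rz": 0.0, "claw": 0.02},
    {"tx": 0.0, "ty": 0.0, "tz": -0.001, "rx": 0.0, "ry": 0.0, "rz": 0.0, "claw": 0.02},
    {"tx": 0.0, "ty": 0.0, "tz": -0.001, "rx": 0.0, "ry": 0.0, "rz": 0.0, "claw": 0.02},
  ],
)

```text
clock: 6.5
eef_pos: [530.7, 75.2, 26.7]
tool_rot: [3.141, -0.0, 1.441]
force: [-1.1, 0.2, 3.0]
width: 33.2
```

>>> apply_moves(
  increments=[
    {"tx": 0.0, "ty": 0.0, "tz": 0.0, "rx": 0.0, "ry": 0.0, "rz": 0.0, "claw": 0.04},
    {"tx": 0.0, "ty": 0.0, "tz": 0.0, "rx": 0.0, "ry": 0.0, "rz": 0.0, "claw": 0.06},
    {"tx": 0.0, "ty": 0.0, "tz": 0.0, "rx": 0.0, "ry": 0.0, "rz": 0.0, "claw": 0.06},
    {"tx": 0.0, "ty": 0.0, "tz": 0.02, "rx": 0.0, "ry": 0.0, "rz": 0.0, "claw": 0.06},
    {"tx": 0.0, "ty": 0.0, "tz": 0.06, "rx": 0.0, "ry": 0.0, "rz": 0.0, "claw": 0.06},
    {"tx": 0.0, "ty": 0.0, "tz": 0.1, "rx": 0.0, "ry": 0.0, "rz": 0.0, "claw": 0.07},
    {"tx": 0.0, "ty": -0.02, "tz": 0.14, "rx": 0.0, "ry": 0.0, "rz": 0.0, "claw": 0.085},
    {"tx": -0.005, "ty": -0.06, "tz": 0.16, "rx": 0.0, "ry": 0.0, "rz": 0.0, "claw": 0.085},
    {"tx": -0.01, "ty": -0.1, "tz": 0.16, "rx": 0.0, "ry": 0.0, "rz": 0.0, "claw": 0.085},
    {"tx": -0.013, "ty": -0.11, "tz": 0.16, "rx": 0.0, "ry": 0.0, "rz": 0.0, "claw": 0.085},
    {"tx": -0.013, "ty": -0.11, "tz": 0.16, "rx": 0.0, "ry": 0.0, "rz": 0.0, "claw": 0.085},
    {"tx": -0.013, "ty": -0.11, "tz": 0.16, "rx": 0.0, "ry": 0.0, "rz": 0.0, "claw": 0.085},
  ],
)

```text
clock: 7.7
eef_pos: [517.7, -33.5, 186.1]
tool_rot: [-3.141, -0.001, 1.442]
force: [0.4, 0.4, 0.0]
width: 85.2
```

```bash
python3 - <<'E'
from h import *
c,im=snap('wrist','w4.png');s=read_state();print(s['clock'],s['qpos'].round(3),s['eef_pos'],s['tool_rot'],c['origin'],c['attitude'],s['torque'])
np.savez('pics/w4c',o=c['origin'],a=c['attitude'])
cv2.imwrite('pics/w4b.png',cv2.resize(cv2.imread('pics/w4.png')[0:350,130:430],None,fx=1.71,fy=1.71,interpolation=cv2.INTER_CUBIC))
E
```

```text
7.75 [ 0.211  0.516 -0.292  1.924  0.212  0.731 -0.331] [517.8221017  -32.89512047 186.08253596] [-3.14130574e+00 -1.38435548e-03  1.44343542e+00] [529.15011508  48.79680946 329.79904211] [-3.27398706e-01 -2.38846518e-04 -1.30105937e-01] [ 0.04846381 -0.01073303 -0.02350734]
```

View pics/w4b.png

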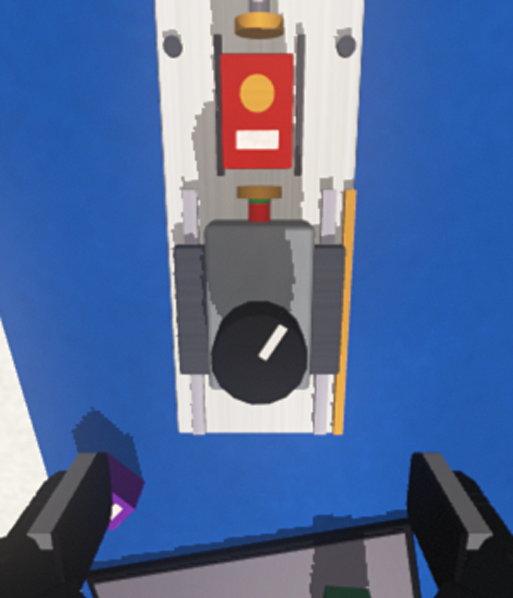

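The module stands square between the strips, top at (222..293, 54..168). The knob's top is centred at about (259,352), with the pointer running (263,358)→(284,327). The pad is at (259,190) and the stop at (259,28).

```bash
cat > q.py <<'E'
from h import *
def cam(n):
    z=np.load(f'pics/{n}c.npz');return {'camera_matrix':calibration('wrist')['camera_matrix'],'origin':z['o'],'attitude':z['a']}
th=-.13;d=np.array([-np.sin(th),np.cos(th)]);n=np.array([d[1],-d[0]])
c0=np.array([526.3,30.6])
def st(p): return (p[:2]-c0)@np.c_[n,d]
E
python3 - <<'E'
from q import *
c=cam('w4');f=lambda x,y,h:p2w(c,130+x/1.71,y/1.71,h)
k=1.71
for nm,x,y,h in [('knobL',212,352,109),('knobR',306,352,109),('knob top',259,303,109),('knob bot',259,404,81),('ptr0',263,358,109),('ptr1',284,327,109),('modL near',222,168,58),('modR near',293,168,58),('modfar',258,54,58),('pad top edge',259,191,47),('jaw front',259,221,61.5),('stop face hi',259,34,47),('LSnear',221,175,18),('RSnear',299,175,18),('plate nearL',179,432,12),('plate nearR',333,434,12),('LSfar',218,36,18),('RSfar',302,36,18)]:
    p=f(x,y,h);print(nm,p.round(1),st(p).round(1))
E
```

```text
knobL [498.7 -23.8 109. ] [-20.3 -57.6]
knobR [540.2 -29.3 109. ] [ 21.6 -57.6]
knob top [522.3  -4.4 109. ] [  0.6 -35.2]
knob bot [514.5 -64.4  81. ] [  0.6 -95.8]
ptr0 [520.9 -29.6 109. ] [  2.4 -60.4]
ptr1 [531.8 -16.5 109. ] [ 11.6 -46. ]
modL near [511.6  53.   58. ] [-17.5  20.3]
modR near [546.1  48.4  58. ] [17.3 20.3]
modfar [535.5  99.8  58. ] [ 0.2 69.8]
pad top edge [528.1  39.5  47. ] [0.7 9.1]
jaw front [526.3  25.8  61.5] [ 0.6 -4.8]
stop face hi [537.3 110.1  47. ] [ 0.7 80.2]
LSnear [507.9  50.   18. ] [-20.8  16.8]
RSnear [551.5  44.2  18. ] [23.3 16.8]
plate nearL [ 454.1 -109.4   12. ] [ -53.4 -148.2]
plate nearR [ 557.3 -124.4   12. ] [  50.8 -149.7]
LSfar [516.8 118.2  18. ] [-20.7  85.7]
RSfar [560.3 112.5  18. ] [23.1 85.7]
```

```bash
python3 - <<'E'
from q import *
c=cam('w4');f=lambda x,y,h:p2w(c,130+x/1.71,y/1.71,h)
for nm,x,y,h in [('far',259,404,109),('near81',259,301,81)]:
    p=f(x,y,h);print(nm,p.round(1),st(p).round(1))
for ys in(-58,-61,-64):
  w=lambda a,b,h:w2p(c,[*(c0+a*n+b*d),h])
  P=lambda q:((q-[130,0])*1.71).round(0)
  print(ys,[P(w(0.6+22*np.cos(t),ys+22*np.sin(t),h)) for t,h in [(np.pi/2,81),(np.pi/2,109),(-np.pi/2,109),(0,109),(np.pi,109)]])
E
```

```text
far [516.2 -51.7 109. ] [  0.6 -82.9]
near81 [521.6 -10.1  81. ] [  0.6 -41. ]
-58 [array([259., 291.]), array([259., 305.]), array([259., 398.]), array([308., 353.]), array([210., 353.])]
-61 [array([259., 297.]), array([259., 312.]), array([259., 404.]), array([308., 359.]), array([210., 359.])]
-64 [array([259., 303.]), array([259., 318.]), array([259., 410.]), array([308., 366.]), array([210., 366.])]
```

>>> apply_moves(
  increments=[
    {"tx": 0.0004, "ty": 0.0014, "tz": -0.04, "rx": 0.0, "ry": 0.0, "rz": 0.0, "claw": 0.065},
    {"tx": 0.0004, "ty": 0.0014, "tz": -0.08, "rx": 0.0, "ry": 0.0, "rz": 0.0, "claw": 0.065},
    {"tx": 0.0004, "ty": 0.0014, "tz": -0.1, "rx": 0.0, "ry": 0.0, "rz": 0.0, "claw": 0.065},
    {"tx": 0.0004, "ty": 0.0014, "tz": -0.11, "rx": 0.0, "ry": 0.0, "rz": 0.0, "claw": 0.065},
    {"tx": 0.0004, "ty": 0.0014, "tz": -0.11, "rx": 0.0, "ry": 0.0, "rz": 0.0, "claw": 0.065},
    {"tx": 0.0004, "ty": 0.0014, "tz": -0.11, "rx": 0.0, "ry": 0.0, "rz": 0.0, "claw": 0.065},
  ],
)

```text
clock: 8.35
eef_pos: [518.9, -32.5, 76.9]
tool_rot: [3.14, -0.001, 1.443]
force: [-1.0, -0.4, 0.0]
width: 65.0
```

>>> apply_moves(
  increments=[
    {"tx": 0.0, "ty": 0.0, "tz": 0.0, "rx": 0.0, "ry": 0.0, "rz": 0.0, "claw": 0.05},
    {"tx": 0.0, "ty": 0.0, "tz": 0.0, "rx": 0.0, "ry": 0.0, "rz": 0.0, "claw": 0.046},
    {"tx": 0.0, "ty": 0.0, "tz": 0.0, "rx": 0.0, "ry": 0.0, "rz": 0.0, "claw": 0.03},
    {"tx": 0.0, "ty": 0.0, "tz": 0.0, "rx": 0.0, "ry": 0.0, "rz": 0.0, "claw": 0.03},
    {"tx": 0.0, "ty": 0.0, "tz": 0.0, "rx": 0.0, "ry": 0.0, "rz": 0.0, "claw": 0.03},
    {"tx": 0.0, "ty": 0.0, "tz": 0.0, "rx": 0.0, "ry": 0.0, "rz": 0.0, "claw": 0.03},
  ],
)

```text
clock: 8.95
eef_pos: [517.7, -33.3, 77.6]
tool_rot: [3.142, 0.0, 1.441]
force: [-2.5, 0.7, 8.6]
width: 42.6
```

```bash
python3 - <<'E'
from q import *
s=read_state();print(s['clock'],s['eef_pos'],st(s['eef_pos']),s['tool_rot'],s['force'],s['torque'],s['width'])
E
```

```text
8.95 [517.67811273 -33.33944119  77.60672432] [ -0.26040023 -64.51760436] [3.14153860e+00 1.42716874e-04 1.44107999e+00] [-2.54976816  0.73581949  8.55667721] [ 0.25548055  0.72858799 -0.03459874] 42.58912701799582
```

>>> apply_moves(
  increments=[
    {"tx": 0.0002, "ty": 0.0012, "tz": 0.0, "rx": 0.0, "ry": 0.0, "rz": -1.146, "claw": 0.03},
    {"tx": 0.0003, "ty": 0.0024, "tz": 0.0, "rx": 0.0, "ry": 0.0, "rz": -2.292, "claw": 0.03},
    {"tx": 0.0005, "ty": 0.0036, "tz": 0.0, "rx": 0.0, "ry": 0.0, "rz": -3.438, "claw": 0.03},
    {"tx": 0.0006, "ty": 0.0048, "tz": 0.0, "rx": 0.0, "ry": 0.0, "rz": -4.584, "claw": 0.03},
    {"tx": 0.0008, "ty": 0.006, "tz": 0.0, "rx": 0.0, "ry": 0.0, "rz": -5.73, "claw": 0.03},
  ],
)

```text
clock: 9.45
eef_pos: [517.2, -26.9, 77.6]
tool_rot: [-3.139, 0.001, 0.939]
force: [-6.3, 1.7, 11.6]
width: 42.5
```

```bash
cat > r.py <<'E'
from q import *
s=read_state();t=[read_state() for _ in range(5)]
print(s['clock'],s['eef_pos'].round(1),st(s['eef_pos']).round(1),s['tool_rot'].round(3),s['force'].round(1),s['torque'].round(3),s['width'].round(1),'q7',s['qpos'][6].round(3))
E
python3 r.py
```

```text
Traceback (most recent call last):
  File "r.py", line 3, in <module>
    print(s['clock'],s['eef_pos'].round(1),st(s['eef_pos']).round(1),s['tool_rot'].round(3),s['force'].round(1),s['torque'].round(3),s['width'].round(1),'q7',s['qpos'][6].round(3))
                                                                                                                                     ^^^^^^^^^^^^^^^^
AttributeError: 'float' object has no attribute 'round'
```

```bash
sed -i "s/s\['width'\].round(1)/round(s['width'],1)/" r.py; python3 r.py
```

```text
9.45 [517.2 -26.9  77.6] [ -1.6 -58.2] [-3.139e+00  1.000e-03  9.390e-01] [-6.3  1.7 11.6] [0.372 1.25  0.345] 42.5 q7 -0.747
```

>>> apply_moves(
  increments=[
    {"tx": 0.0, "ty": 0.0012, "tz": 0.0, "rx": 0.0, "ry": 0.0, "rz": -1.146, "claw": 0.03},
    {"tx": 0.0, "ty": 0.0024, "tz": 0.0, "rx": 0.0, "ry": 0.0, "rz": -2.292, "claw": 0.03},
    {"tx": 0.0002, "ty": 0.0036, "tz": 0.0, "rx": 0.0, "ry": 0.0, "rz": -3.438, "claw": 0.03},
    {"tx": 0.0003, "ty": 0.0048, "tz": 0.0, "rx": 0.0, "ry": 0.0, "rz": -4.584, "claw": 0.03},
    {"tx": 0.0005, "ty": 0.006, "tz": 0.0, "rx": 0.0, "ry": 0.0, "rz": -5.73, "claw": 0.03},
    {"tx": 0.0007, "ty": 0.0071, "tz": 0.0, "rx": 0.0, "ry": 0.0, "rz": -6.876, "claw": 0.03},
    {"tx": 0.0008, "ty": 0.0083, "tz": 0.0, "rx": 0.0, "ry": 0.0, "rz": -8.022, "claw": 0.03},
  ],
)

```text
clock: 10.15
eef_pos: [517.3, -17.1, 77.6]
tool_rot: [-3.138, 0.003, 0.24]
force: [-7.6, 4.4, 13.4]
width: 42.6
```

```bash
python3 r.py
```

```text
10.15 [517.3 -17.1  77.6] [ -2.8 -48.4] [-3.138e+00  3.000e-03  2.400e-01] [-7.6  4.4 13.4] [0.868 1.407 0.376] 42.6 q7 -1.208
```

>>> apply_moves(
  increments=[
    {"tx": 0.0, "ty": 0.0012, "tz": 0.0, "rx": 0.0, "ry": 0.0, "rz": -1.146, "claw": 0.03},
    {"tx": 0.0, "ty": 0.0024, "tz": 0.0, "rx": 0.0, "ry": 0.0, "rz": -2.292, "claw": 0.03},
    {"tx": 0.0002, "ty": 0.0036, "tz": 0.0, "rx": 0.0, "ry": 0.0, "rz": -3.438, "claw": 0.03},
  ],
)

```text
clock: 10.45
eef_pos: [517.6, -12.7, 77.6]
tool_rot: [-3.138, 0.004, -0.059]
force: [-6.8, 5.5, 12.7]
width: 42.5
```

```bash
python3 r.py; python3 - <<'E'
from q import *
c,im=snap('wrist','w5.png');np.savez('pics/w5c',o=c['origin'],a=c['attitude'])
cv2.imwrite('pics/w5b.png',cv2.resize(cv2.imread('pics/w5.png'),(800,600),interpolation=cv2.INTER_CUBIC))
E
python3 r.py
```

```text
10.45 [517.6 -12.7  77.6] [ -3.  -44.1] [-3.138  0.004 -0.059] [-6.8  5.5 12.7] [1.134 1.372 0.366] 42.5 q7 -1.406
10.5 [517.7 -12.6  77.6] [ -3. -44.] [-3.138  0.004 -0.064] [-6.8  7.1 13.6] [ 1.167  1.333 -0.174] 42.6 q7 -1.409
```

View pics/w5b.png

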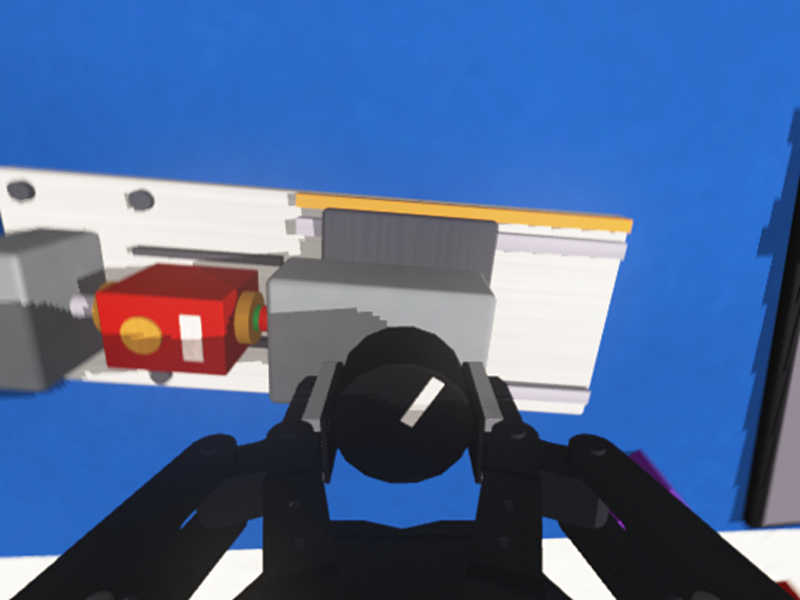

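The view shows the pad at (247,317) at or close to the module's end face (x≈240), the stem behind it showing green then red at (258,318), and the stop at (98,300) just behind the module. The knob turned with the fingers: the pointer has the same bearing in the gripper. I enlarge this view.

```bash
python3 - <<'E'
from q import *
cv2.imwrite('pics/w5z.png',cv2.resize(cv2.imread('pics/w5.png')[165:275,40:200],None,fx=5,fy=5,interpolation=cv2.INTER_CUBIC))
c=cam('w5')
w=lambda a,b,h:((w2p(c,[*(c0+a*n+b*d),h])-[40,165])*5).round(0)
for b in (76,80,80.5,82,84): print('stop',b,w(12,b,35),w(0,b,47))
for b in (24,26,28,30,32): print('pad',b,w(12,b,35),w(0,b,47))
for b in(26,28,30,76,78,80,82): print('mod',b,w(-17,b,58),w(17,b,58))
E
```

```text
stop 76 [282. 176.] [238. 299.]
stop 80 [250. 174.] [205. 297.]
stop 80.5 [246. 174.] [201. 297.]
stop 82 [234. 173.] [189. 296.]
stop 84 [218. 172.] [172. 295.]
pad 24 [690. 203.] [662. 326.]
pad 26 [674. 202.] [646. 325.]
pad 28 [658. 201.] [630. 324.]
pad 30 [643. 200.] [614. 323.]
pad 32 [627. 199.] [597. 322.]
mod 26 [621. 491.] [605. 227.]
mod 28 [604. 490.] [587. 226.]
mod 30 [588. 489.] [569. 225.]
mod 76 [202. 465.] [159. 198.]
mod 78 [185. 464.] [141. 197.]
mod 80 [169. 463.] [123. 195.]
mod 82 [152. 462.] [105. 194.]
```

View pics/w5z.png

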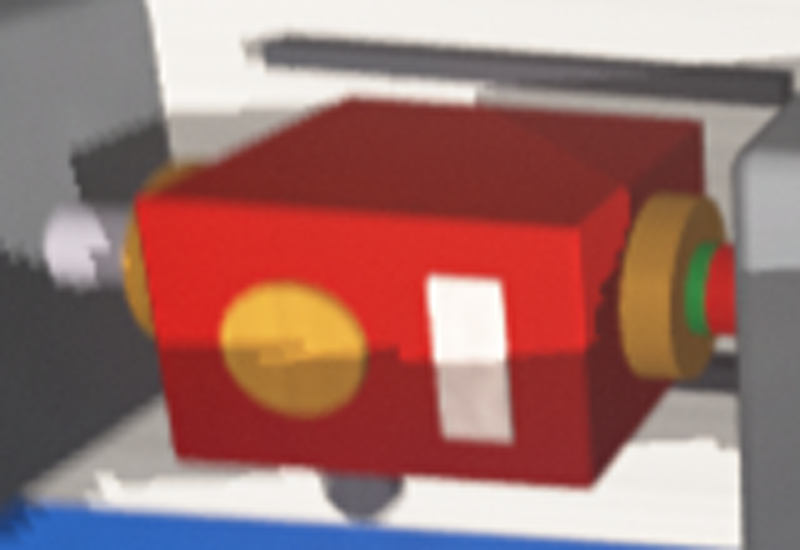

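Using this view, the module spans stage y of about 29.1 to 78.6 and is pushed by the pad, with the stop at about 80.5. That leaves about 2 mm to go plus 2.5 mm of squeeze. I continue in small steps, watching the torque.

>>> apply_moves(
  increments=[
    {"tx": 0.0001, "ty": 0.0006, "tz": 0.0, "rx": 0.0, "ry": 0.0, "rz": -0.573, "claw": 0.03},
    {"tx": 0.0002, "ty": 0.0012, "tz": 0.0, "rx": 0.0, "ry": 0.0, "rz": -1.146, "claw": 0.03},
  ],
)

```text
clock: 10.7
eef_pos: [517.8, -11.3, 77.6]
tool_rot: [-3.138, 0.005, -0.157]
force: [-7.0, 6.2, 13.0]
width: 42.6
```

```bash
python3 r.py
```

```text
10.7 [517.8 -11.3  77.6] [ -3.  -42.6] [-3.138  0.005 -0.157] [-7.   6.2 13. ] [1.174 1.338 0.365] 42.6 q7 -1.47
```

>>> apply_moves(
  increments=[
    {"tx": 0.0001, "ty": 0.0006, "tz": 0.0, "rx": 0.0, "ry": 0.0, "rz": -0.573, "claw": 0.03},
  ],
)

```text
clock: 10.8
eef_pos: [517.9, -10.6, 77.6]
tool_rot: [-3.138, 0.005, -0.207]
force: [-6.6, 6.6, 13.1]
width: 42.6
```

```bash
python3 r.py
```

```text
10.8 [517.9 -10.6  77.6] [ -3.  -41.9] [-3.138  0.005 -0.207] [-6.6  6.6 13.1] [1.251 1.293 0.409] 42.6 q7 -1.504
```

>>> apply_moves(
  increments=[
    {"tx": 0.0001, "ty": 0.0006, "tz": 0.0, "rx": 0.0, "ry": 0.0, "rz": -0.573, "claw": 0.03},
  ],
)

```text
clock: 10.9
eef_pos: [518.1, -9.8, 77.6]
tool_rot: [-3.138, 0.005, -0.257]
force: [-6.6, 5.9, 14.1]
width: 42.6
```

```bash
python3 r.py
```

```text
10.9 [518.1  -9.8  77.6] [ -2.9 -41.1] [-3.138  0.005 -0.257] [-6.6  5.9 14.1] [1.273 1.291 0.361] 42.6 q7 -1.537
```

>>> apply_moves(
  increments=[
    {"tx": 0.0001, "ty": 0.0006, "tz": 0.0, "rx": 0.0, "ry": 0.0, "rz": -0.573, "claw": 0.03},
  ],
)

```text
clock: 11.0
eef_pos: [518.2, -9.1, 77.6]
tool_rot: [-3.138, 0.005, -0.307]
force: [-6.4, 7.2, 13.3]
width: 42.6
```

```bash
python3 r.py
```

```text
11.0 [518.2  -9.1  77.6] [ -2.9 -40.4] [-3.138  0.005 -0.307] [-6.4  7.2 13.3] [1.293 1.38  0.471] 42.6 q7 -1.571
```

>>> apply_moves(
  increments=[
    {"tx": 0.0001, "ty": 0.0006, "tz": 0.0, "rx": 0.0, "ry": 0.0, "rz": -0.573, "claw": 0.03},
  ],
)

```text
clock: 11.1
eef_pos: [518.3, -8.4, 77.6]
tool_rot: [-3.138, 0.005, -0.357]
force: [-6.3, 5.9, 13.5]
width: 42.8
```

```bash
python3 r.py; python3 - <<'E'
from q import *
c,im=snap('wrist','w6.png');np.savez('pics/w6c',o=c['origin'],a=c['attitude'])
cv2.imwrite('pics/w6z.png',cv2.resize(cv2.imread('pics/w6.png')[165:275,20:180],None,fx=5,fy=5,interpolation=cv2.INTER_CUBIC))
w=lambda a,b,h:((w2p(c,[*(c0+a*n+b*d),h])-[20,165])*5).round(0)
for b in(26,28,30,32,34,76,78,80,82): print('mod',b,w(-17,b,58),w(17,b,58))
print('jaw',[w(0,b,61.5) for b in(14,16,18,20,22)],'pad',[w(0,b,47) for b in (24,28,32)])
E
```

```text
11.1 [518.3  -8.4  77.6] [ -2.9 -39.7] [-3.138  0.005 -0.357] [-6.3  5.9 13.5] [1.287 1.348 0.449] 42.8 q7 -1.604
mod 26 [823. 628.] [729. 388.]
mod 28 [808. 631.] [713. 391.]
mod 30 [793. 634.] [697. 395.]
mod 32 [778. 637.] [681. 398.]
mod 34 [762. 641.] [665. 402.]
mod 76 [450. 703.] [335. 473.]
mod 78 [435. 706.] [320. 476.]
mod 80 [421. 709.] [305. 479.]
mod 82 [406. 712.] [289. 482.]
jaw [array([864., 507.]), array([847., 510.]), array([831., 514.]), array([815., 517.]), array([799., 520.])] pad [array([820., 464.]), array([791., 470.]), array([761., 476.])]
```

View pics/w6z.png

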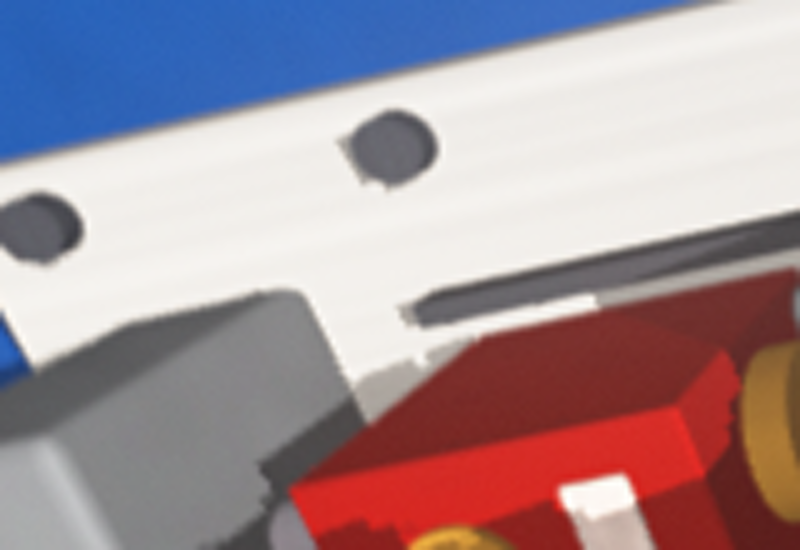

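The crop was off-centre, but the module's corners are visible: near (675,408) and far (290,490), so it now spans about 32.6 to 82. From here I measure the stem numerically along stage lines (11 pictures viewed so far).

```bash
cat > prof.py <<'E'
from q import *
import sys
def prof(nm,a,h,lo,hi,st=.5):
    c=cam(nm);im=np.load(f'pics/{nm}.png.npy').astype(np.float32);out=''
    for b in np.arange(lo,hi,st):
        u,v=w2p(c,[*(c0+a*n+b*d),h]);q=cv2.getRectSubPix(im,(1,1),(float(u),float(v)))[0,0]
        r,g,bl=q
        k='R' if r>1.7*g and r>1.7*bl else 'G' if g>1.3*r else 'B' if r>1.4*bl and g>1.15*bl else '#' if r<60 else 'w' if r>200 else '-'
        out+=k
    return out
if __name__=='__main__':
    for a,h in [(3,38),(5,36),(7,35),(10,40),(12,35)]:
        for nm in sys.argv[1:]: print(a,h,nm,prof(nm,a,h,8,44))
E
python3 prof.py w5 w6
```

```text
3 38 w5 --------------------RRRRRRRBGGGGGBBBBBBBBBBBBBBBBRRRRRRRRRRRRRRRRRRRRRRR
3 38 w6 ----------------------------------RBGGGGBBBBBBBBBBBBBBBBBBBRRRRRRRRRRRRR
5 36 w5 ---------------------RRRRRRBGGGGBBBBBBBBBBBBBBBBBBRRRRRRRRRRRRRRRRRRRRRR
5 36 w6 ------------------------------------GGGGBBBBBBBBBBBBBBBBBBBRRRRRRRRRRRRR
7 35 w5 ------------------------RBBBBBBBBBBBBBBBBBBBBBBBBRRRRRRRRRRRRRRRRRRRRRRR
7 35 w6 -------------------------------------BBBBBBBBBBBBBBBBBBBBBRRRRRRRRRRRRRR
10 40 w5 ---------------------BBBBBBBBBBBBBBBBBBBBBBBRRRRRRRRRRRRRRRRRRRRRRRRRRRR
10 40 w6 --------------------------------BBBBBBBBBBBBBBBBBBBBRRRRRRRRRRRRRRRRRRRR
12 35 w5 --------------------------BBBBBBBBBBBBBBBBBBRRRRRRRRRRRRRRRRRRRRRRRRRRRR
12 35 w6 -------------------------------------BBBBBBBBBBBBBBBRRRRRRRRRRRRRRRRRRRR
```

```bash
python3 - <<'E'
from q import *
for a in (10,16,22):
  for nm in('w5','w6'):
    c=cam(nm);im=np.load(f'pics/{nm}.png.npy').astype(np.float32)
    o=[]
    for b in np.arange(8,30,1.):
        u,v=w2p(c,[*(c0+a*n+b*d),61.5]);q=cv2.getRectSubPix(im,(1,1),(float(u),float(v)))[0,0];o.append(f'{int(q[0])}/{int(q[2])}')
    print(a,nm,*o)
E
```

```text
10 w5 114/112 113/110 109/102 173/53 185/38 186/37 150/46 54/60 62/58 103/46 136/50 179/57 179/57 178/57 178/57 175/56 113/40 97/36 152/39 169/40 211/42 220/41
10 w6 110/109 110/110 111/108 111/109 111/109 106/105 147/69 145/43 48/57 64/53 103/43 108/41 152/49 172/53 171/52 172/53 171/51 151/46 101/33 95/33 98/32 121/34
16 w5 174/175 158/158 123/118 151/53 165/39 119/47 55/57 72/53 103/45 124/48 163/55 165/56 164/55 164/54 161/54 126/41 165/40 171/41 170/41 172/41 220/42 221/43
16 w6 170/173 171/172 171/172 171/172 172/173 144/143 84/86 57/53 99/45 107/43 118/45 156/52 159/52 160/53 160/52 160/53 119/40 117/36 171/38 173/38 172/39 172/38
22 w5 179/179 160/160 123/121 158/146 151/125 112/58 108/48 123/50 133/52 132/51 134/52 133/51 121/48 97/40 142/42 172/44 156/43 130/41 126/41 125/41 123/40 124/41
22 w6 176/176 176/176 176/176 176/176 174/175 148/148 113/83 115/48 122/49 122/49 121/48 123/50 112/45 99/41 98/40 145/42 174/42 161/41 135/40 121/40 121/39 121/39
```

```bash
cat > met.py <<'E'
from q import *
import sys
B=np.arange(4,46,.1)
def line(c,im,a,h):
    return np.array([cv2.getRectSubPix(im,(1,1),tuple(map(float,w2p(c,[*(c0+a*n+b*d),h]))))[0,0] for b in B])
def met(nm):
    c=cam(nm);im=np.load(f'pics/{nm}.png.npy').astype(np.float32)
    j=[];p=[];f=[]
    for a in (14,16,18,20):
        y=line(c,im,a,61.5)[:,2]   # blue channel: grey jaw -> darker
        k=np.argmax(y<.75*np.median(y[:30]));j.append(B[k])
    for a,h in ((2,38),(3,38),(4,37),(5,36)):
        L=line(c,im,a,h);g=L[:,1]-L[:,0]
        k=np.where(g>10)[0]
        if len(k):p.append(B[k[-1]])
    for a,h in ((11,38),(12,35),(12,37)):
        L=line(c,im,a,h);k=np.where((L[:,0]>1.2*L[:,1])&(L[:,1]>1.3*L[:,2])&(L[:,1]>50))[0];f.append(B[k[-1]] if len(k) else np.nan)
    print(nm,'jaw',np.round(j,1),np.mean(j).round(2),'pad back',np.round(p,1),np.mean(p).round(2),'front',np.round(f,1),'pad-jaw',(np.mean(p)-np.mean(j)).round(2))
if __name__=='__main__':
    if sys.argv[1]=='new':
        nm=sys.argv[2];c,im=snap('wrist',nm+'.png');np.savez(f'pics/{nm}c',o=c['origin'],a=c['attitude']);met(nm)
    else:
        for x in sys.argv[1:]: met(x)
E
python3 met.py w5 w6; python3 r.py
```

```text
w5 jaw [10.6  9.7  9.8  9.7] 9.95 pad back [24.4 24.2 24.1 24.1] 24.2 front [30.4 30.2 30. ] pad-jaw 14.25
w6 jaw [14.  13.4 13.4 13.4] 13.55 pad back [28.3 28.1 28.1 27.9] 28.1 front [34.3 34.  33.8] pad-jaw 14.55
11.15 [518.3  -8.3  77.6] [ -2.9 -39.7] [-3.138  0.005 -0.359] [-6.6  7.  14. ] [1.318 1.262 0.063] 42.9 q7 -1.606
```

>>> apply_moves(
  increments=[
    {"tx": 0.0001, "ty": 0.0006, "tz": 0.0, "rx": 0.0, "ry": 0.0, "rz": -0.573, "claw": 0.03},
  ],
)

```text
clock: 11.25
eef_pos: [518.4, -7.7, 77.6]
tool_rot: [-3.138, 0.006, -0.406]
force: [-5.6, 6.8, 13.2]
width: 43.2
```

```bash
python3 r.py; python3 met.py new w7; python3 r.py
```

```text
11.25 [518.4  -7.7  77.6] [ -2.9 -39. ] [-3.138  0.006 -0.406] [-5.6  6.8 13.2] [1.34  1.318 0.415] 43.2 q7 -1.637
w7 jaw [14.7 14.  14.  14. ] 14.17 pad back [29.  28.7 28.7 28.6] 28.75 front [35.  34.7 34.2] pad-jaw 14.57
11.3 [518.4  -7.6  77.6] [ -2.9 -38.9] [-3.138  0.006 -0.409] [-6.6  6.6 13.6] [1.436 1.267 0.077] 42.8 q7 -1.639
```

No sink yet: pad and jaw still move together (14.5 mm apart), and the metric repeats to about 0.1 mm. I continue in the same steps.

>>> apply_moves(
  increments=[
    {"tx": 0.0001, "ty": 0.0006, "tz": 0.0, "rx": 0.0, "ry": 0.0, "rz": -0.573, "claw": 0.03},
  ],
)

```text
clock: 11.4
eef_pos: [518.5, -7.0, 77.6]
tool_rot: [-3.138, 0.006, -0.456]
force: [-6.6, 7.1, 13.5]
width: 42.5
```

```bash
python3 r.py; python3 met.py new w8
```

```text
11.4 [518.5  -7.   77.6] [ -2.8 -38.3] [-3.138  0.006 -0.456] [-6.6  7.1 13.5] [1.405 1.287 0.399] 42.5 q7 -1.671
w8 jaw [15.2 14.5 14.5 14.6] 14.7 pad back [29.  28.8 28.8 28.6] 28.8 front [35.  34.8 34.4] pad-jaw 14.1
```

>>> apply_moves(
  increments=[
    {"tx": 0.0001, "ty": 0.0006, "tz": 0.0, "rx": 0.0, "ry": 0.0, "rz": -0.573, "claw": 0.03},
  ],
)

```text
clock: 11.55
eef_pos: [518.7, -6.3, 77.6]
tool_rot: [-3.138, 0.006, -0.506]
force: [-5.4, 6.4, 13.6]
width: 42.9
```

```bash
python3 r.py; python3 met.py new w9
```

```text
11.55 [518.7  -6.3  77.6] [ -2.8 -37.6] [-3.138  0.006 -0.506] [-5.4  6.4 13.6] [1.446 1.295 0.507] 42.9 q7 -1.704
w9 jaw [15.8 15.2 15.2 15.1] 15.32 pad back [29.1 28.8] 28.95 front [35.1 34.7 34.5] pad-jaw 13.62
```

Contact came at about yaw −0.41 (pad stopped at 28.8), and the sink is now about 1.1 mm. It needs 2.5 mm, reached near yaw −0.62.

>>> apply_moves(
  increments=[
    {"tx": 0.0001, "ty": 0.0006, "tz": 0.0, "rx": 0.0, "ry": 0.0, "rz": -0.573, "claw": 0.03},
  ],
)

```text
clock: 11.7
eef_pos: [518.8, -5.6, 77.6]
tool_rot: [-3.139, 0.006, -0.555]
force: [-6.8, 7.1, 13.5]
width: 42.4
```

```bash
python3 r.py; python3 met.py new w10
```

```text
11.7 [518.8  -5.6  77.6] [ -2.7 -36.8] [-3.139  0.006 -0.555] [-6.8  7.1 13.5] [1.441 1.163 0.504] 42.4 q7 -1.738
w10 jaw [16.4 15.7 15.8 15.8] 15.92 pad back [] nan front [35.1 35.  34.5] pad-jaw nan
  return _methods._mean(a, axis=axis, dtype=dtype,
  ret = ret.dtype.type(ret / rcount)
```

>>> apply_moves(
  increments=[
    {"tx": 0.0001, "ty": 0.0006, "tz": 0.0, "rx": 0.0, "ry": 0.0, "rz": -0.573, "claw": 0.03},
  ],
)

```text
clock: 11.85
eef_pos: [518.9, -4.9, 77.6]
tool_rot: [-3.139, 0.007, -0.605]
force: [-6.6, 7.7, 12.8]
width: 42.1
```

```bash
python3 r.py; python3 met.py new w11;python3 r.py
```

```text
11.85 [518.9  -4.9  77.6] [ -2.7 -36.1] [-3.139  0.007 -0.605] [-6.6  7.7 12.8] [1.484 1.216 0.529] 42.1 q7 -1.772
w11 jaw [16.8 17.  16.3 16.3] 16.6 pad back [] nan front [35.2 34.9 34.5] pad-jaw nan
11.9 [519.   -4.8  77.6] [ -2.7 -36. ] [-3.139  0.007 -0.608] [-6.4  8.2 14. ] [1.5   1.254 0.246] 42.7 q7 -1.774
  return _methods._mean(a, axis=axis, dtype=dtype,
  ret = ret.dtype.type(ret / rcount)
```

>>> apply_moves(
  increments=[
    {"tx": 0.0, "ty": 0.0002, "tz": 0.0, "rx": 0.0, "ry": 0.0, "rz": -0.17, "claw": 0.03},
    {"tx": 0.0, "ty": 0.0002, "tz": 0.0, "rx": 0.0, "ry": 0.0, "rz": -0.17, "claw": 0.03},
    {"tx": 0.0, "ty": 0.0002, "tz": 0.0, "rx": 0.0, "ry": 0.0, "rz": -0.17, "claw": 0.05},
    {"tx": 0.0, "ty": 0.0002, "tz": 0.0, "rx": 0.0, "ry": 0.0, "rz": -0.17, "claw": 0.065},
    {"tx": 0.0, "ty": 0.0002, "tz": 0.0, "rx": 0.0, "ry": 0.0, "rz": -0.17, "claw": 0.065},
  ],
)

```text
clock: 12.4
eef_pos: [521.5, -9.3, 76.6]
tool_rot: [-3.141, -0.001, -0.624]
force: [0.1, -0.2, -0.7]
width: 64.9
```

```bash
python3 r.py; python3 met.py new w12 2>/dev/null
```

```text
12.4 [521.5  -9.3  76.6] [  0.4 -40.2] [-3.141e+00 -1.000e-03 -6.240e-01] [ 0.1 -0.2 -0.7] [-0.015  0.005  0.044] 64.9 q7 -1.783
w12 jaw [12.9 10.  10.3  7.7] 10.22 pad back [] nan front [34.9 34.4 34.2] pad-jaw nan
```

>>> apply_moves(
  increments=[
    {"tx": 0.0, "ty": 0.004, "tz": 0.01, "rx": 0.0, "ry": 0.0, "rz": 0.0, "claw": 0.075},
    {"tx": 0.0, "ty": 0.004, "tz": 0.03, "rx": 0.0, "ry": 0.0, "rz": 0.0, "claw": 0.085},
    {"tx": 0.0, "ty": 0.004, "tz": 0.06, "rx": 0.0, "ry": 0.0, "rz": 0.0, "claw": 0.085},
    {"tx": 0.0, "ty": 0.004, "tz": 0.08, "rx": 0.0, "ry": 0.0, "rz": 1.5, "claw": 0.085},
    {"tx": 0.0, "ty": 0.004, "tz": 0.08, "rx": 0.0, "ry": 0.0, "rz": 3.0, "claw": 0.085},
    {"tx": 0.0, "ty": 0.004, "tz": 0.08, "rx": 0.0, "ry": 0.0, "rz": 4.5, "claw": 0.085},
    {"tx": 0.0, "ty": 0.004, "tz": 0.08, "rx": 0.0, "ry": 0.0, "rz": 6.2, "claw": 0.085},
    {"tx": 0.0, "ty": 0.004, "tz": 0.08, "rx": 0.0, "ry": 0.0, "rz": 6.2, "claw": 0.085},
    {"tx": 0.0, "ty": 0.004, "tz": 0.08, "rx": 0.0, "ry": 0.0, "rz": 6.2, "claw": 0.085},
  ],
)

```text
clock: 13.35
eef_pos: [521.1, -4.8, 156.7]
tool_rot: [-3.141, -0.0, -0.086]
force: [-0.4, 0.5, 0.3]
width: 85.2
```

```bash
python3 r.py; python3 met.py new w13 2>/dev/null; python3 prof.py w13; python3 - <<'E'
from q import *
c=cam('w13');
print(w2p(c,[*(c0+50*d),58]),w2p(c,[*(c0+25*d),47]),w2p(c,[*(c0-40*d),109]))
E
```

```text
13.35 [521.1  -4.8 156.7] [ -0.6 -35.8] [-3.141 -0.    -0.086] [-0.4  0.5  0.3] [-0.027 -0.032  0.035] 85.2 q7 -1.462
w13 jaw [17.9 16.6 16.6 16.6] 16.92 pad back [28.  27.9 28.  27.9] 27.95 front [34.  33.5 33.3] pad-jaw 11.02
3 38 w13 -----------------------------RRRRRRBGGGGBBBBBBBBBBBBBBBBRRRRRRRRRRRRRRRR
5 36 w13 ------------------------------RRRRRBGGGGBBBBBBBBBBBBBBBBRRRRRRRRRRRRRRRR
7 35 w13 ----------------------------------BBBBBBBBBBBBBBBBBBBBBBRRRRRRRRRRRRRRRR
10 40 w13 ---------------------------------BBBBBBBBBBBBBBBBBBBRRRRRRRRRRRRRRRRRRRR
12 35 w13 -------------------------------------BBBBBBBBBBBBBBBRRRRRRRRRRRRRRRRRRRR
[178.60600664 201.50729576] [211.5532595  198.70156783] [287.82747453 230.25786679]
```

>>> apply_moves(
  increments=[
    {"tx": 0.0, "ty": -0.0035, "tz": 0.0293, "rx": 0.0, "ry": 0.0, "rz": 1.5, "claw": 0.085},
    {"tx": 0.0, "ty": -0.0035, "tz": 0.0293, "rx": 0.0, "ry": 0.0, "rz": 3.0, "claw": 0.085},
    {"tx": 0.0, "ty": -0.0035, "tz": 0.0293, "rx": 0.0, "ry": 0.0, "rz": 4.5, "claw": 0.085},
    {"tx": 0.0, "ty": -0.0035, "tz": 0.0293, "rx": 0.0, "ry": 0.0, "rz": 6.0, "claw": 0.085},
    {"tx": 0.0, "ty": -0.0035, "tz": 0.0293, "rx": 0.0, "ry": 0.0, "rz": 7.5, "claw": 0.085},
    {"tx": 0.0, "ty": -0.0035, "tz": 0.0293, "rx": 0.0, "ry": 0.0, "rz": 9.0, "claw": 0.085},
    {"tx": 0.0, "ty": -0.0035, "tz": 0.0293, "rx": 0.0, "ry": 0.0, "rz": 10.5, "claw": 0.085},
    {"tx": 0.0, "ty": -0.0035, "tz": 0.0293, "rx": 0.0, "ry": 0.0, "rz": 12.0, "claw": 0.085},
    {"tx": 0.0, "ty": -0.0035, "tz": 0.0293, "rx": 0.0, "ry": 0.0, "rz": 13.5, "claw": 0.085},
    {"tx": 0.0, "ty": -0.0035, "tz": 0.0293, "rx": 0.0, "ry": 0.0, "rz": 15.0, "claw": 0.085},
    {"tx": 0.0, "ty": -0.0035, "tz": 0.0293, "rx": 0.0, "ry": 0.0, "rz": 16.5, "claw": 0.085},
    {"tx": 0.0, "ty": -0.0035, "tz": 0.0293, "rx": 0.0, "ry": 0.0, "rz": 17.52, "claw": 0.085},
  ],
)

```text
clock: 14.6
eef_pos: [520.8, -8.4, 185.5]
tool_rot: [-3.141, 0.0, 1.448]
force: [-0.5, -0.6, 0.2]
width: 85.1
```

>>> apply_moves(
  increments=[
    {"tx": 0.0, "ty": 0.0, "tz": 0.0, "rx": 0.0, "ry": 0.0, "rz": 0.0, "claw": 0.085},
    {"tx": 0.0, "ty": 0.0, "tz": 0.0, "rx": 0.0, "ry": 0.0, "rz": 0.0, "claw": 0.085},
  ],
)

```text
clock: 14.8
eef_pos: [520.9, -8.4, 185.5]
tool_rot: [-3.141, 0.0, 1.443]
force: [0.6, -0.9, -0.1]
width: 85.0
```

```bash
python3 r.py; python3 - <<'E'
from q import *
nm='w14';c,im=snap('wrist',nm+'.png');np.savez(f'pics/{nm}c',o=c['origin'],a=c['attitude'])
A=cv2.imread('pics/w4.png');B=cv2.imread('pics/w14.png')
k=cv2.resize(np.hstack([A[80:270,215:350],B[80:270,215:350]]),None,fx=2.9,fy=2.9,interpolation=cv2.INTER_CUBIC)
cv2.imwrite('pics/cmp.png',k);print(k.shape,c['origin'],c['attitude'])
z=np.load('pics/w4c.npz');print(z['o'],z['a'])
for X in(A,B): # column profile along pad/stem centreline
    p=X[95:145,278:286].mean(1).round(0).astype(int)
    print([f"{95+i}:{r[2]}/{r[1]}/{r[0]}" for i,r in enumerate(p)])
E
```

```text
14.8 [520.9  -8.4 185.5] [ -0.3 -39.4] [-3.141  0.     1.443] [ 0.6 -0.9 -0.1] [-0.014  0.069  0.021] 85.0 q7 -0.282
(551, 783, 3) [532.30238484  74.14559026 329.07079497] [-3.28818107e-01 -9.11974655e-05 -1.29633705e-01]
[529.15011508  48.79680946 329.79904211] [-3.27398706e-01 -2.38846518e-04 -1.30105937e-01]
['95:198/49/46', '96:199/49/46', '97:199/49/45', '98:159/71/68', '99:156/142/136', '100:158/152/146', '101:158/151/145', '102:157/150/144', '103:157/150/145', '104:157/149/144', '105:157/150/145', '106:157/150/145', '107:156/150/144', '108:143/128/112', '109:144/106/64', '110:153/108/54', '111:154/110/55', '112:154/110/56', '113:154/109/55', '114:155/109/55', '115:153/109/55', '116:99/108/56', '117:56/109/57', '118:70/99/55', '119:151/56/43', '120:162/42/40', '121:161/42/40', '122:160/42/40', '123:160/42/40', '124:160/42/40', '125:160/40/39', '126:160/41/39', '127:160/40/38', '128:159/40/39', '129:133/52/50', '130:88/72/73', '131:80/78/79', '132:93/91/92', '133:100/98/99', '134:102/100/101', '135:102/100/102', '136:102/100/102', '137:102/100/102', '138:102/100/102', '139:102/1
[... 283 characters left out ...]
105:195/47/44', '106:196/49/45', '107:195/48/44', '108:195/48/45', '109:196/48/45', '110:190/48/44', '111:184/46/44', '112:181/44/43', '113:146/50/43', '114:151/102/53', '115:154/110/55', '116:154/110/55', '117:154/109/55', '118:155/109/55', '119:154/109/55', '120:107/108/55', '121:59/108/57', '122:63/106/56', '123:151/58/43', '124:162/41/39', '125:161/41/39', '126:160/42/40', '127:160/41/39', '128:161/40/38', '129:159/41/39', '130:121/57/58', '131:85/73/74', '132:81/79/80', '133:96/93/94', '134:101/98/99', '135:102/100/101', '136:103/101/102', '137:103/100/102', '138:102/100/102', '139:102/100/101', '140:102/100/102', '141:102/100/101', '142:100/100/100', '143:100/99/100', '144:100/98/100']
```

```bash
python3 - <<'E'
from q import *
from scipy.optimize import brentq
def b(nm,v,h):
    c=cam(nm);return brentq(lambda t:w2p(c,[*(c0+0.6*n+t*d),h])[1]-v,-60,120)
# disc back rim top edge (z 47), jaw upper front edge (z 61.5), stem underside lines
for nm,g,gr,j in(('w4',115.94,118.6,129.63),('w14',120.02,122.65,130.49)):
    B=b(nm,g,47);G=b(nm,gr,40);J=b(nm,j,61.5);print(nm,round(B,2),round(G,2),round(J,2),'rim-jaw',round(B-J,2),'green/red-jaw',round(G-J,2))
A=cv2.imread('pics/w4.png');Bm=cv2.imread('pics/w14.png')
# jaw front edge at other columns, rows where grey level changes; and module far end/stop columns
for X in(A,Bm):
    for u0,u1 in((258,266),(298,306)):
        p=X[122:140,u0:u1].mean((1,2)).round(0).astype(int);print(u0,list(p))
E
```

```text
w4 5.5 2.85 -5.08 rim-jaw 10.58 green/red-jaw 7.93
w14 27.19 24.45 19.43 rim-jaw 7.76 green/red-jaw 5.02
258 [np.int64(151), np.int64(150), np.int64(150), np.int64(150), np.int64(151), np.int64(150), np.int64(111), np.int64(80), np.int64(75), np.int64(78), np.int64(91), np.int64(97), np.int64(98), np.int64(99), np.int64(99), np.int64(99), np.int64(99), np.int64(99)]
298 [np.int64(149), np.int64(149), np.int64(149), np.int64(150), np.int64(150), np.int64(149), np.int64(112), np.int64(83), np.int64(78), np.int64(80), np.int64(93), np.int64(111), np.int64(134), np.int64(154), np.int64(157), np.int64(156), np.int64(156), np.int64(156)]
258 [np.int64(112), np.int64(112), np.int64(112), np.int64(113), np.int64(112), np.int64(110), np.int64(108), np.int64(84), np.int64(77), np.int64(77), np.int64(80), np.int64(94), np.int64(98), np.int64(99), np.int64(99), np.int64(99), np.int64(99), np.int64(99)]
298 [np.int64(109), np.int64(109), np.int64(109), np.int64(108), np.int64(108), np.int64(108), np.int64(108), np.int64(90), np.int64(80), np.int64(78), np.int64(81), np.int64(95), np.int64(115), np.int64(136), np.int64(155), np.int64(156), np.int64(156), np.int64(156)]
```

The like-for-like comparison of w4 and w14 gives a pad sink of about 2.85 mm, or 11.4 N. The turn since contact gives about 2.4 mm (9.7 N). Both are about 10 N. One last composite check.

```bash
python3 - <<'E'
from h import *
c,im=snap('top','t2.png')
A=cv2.imread('pics/w14.png')[0:300,130:430];B=cv2.resize(cv2.imread('pics/t2.png')[100:310,110:480],None,fx=1.3,fy=1.3)
A=cv2.resize(A,(320,320));B=cv2.resize(B,(480,272))
k=np.zeros((320,800,3),np.uint8);k[:,:320]=A;k[:272,320:]=B
cv2.imwrite('pics/fin.png',k)
E
```

```text
(no output)
```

View pics/fin.png

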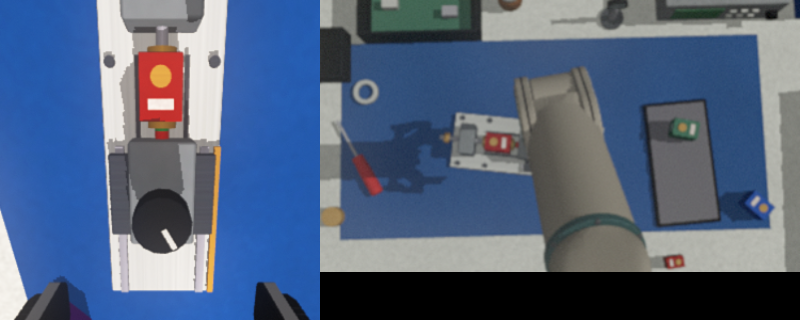

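The module at (160,87) is upright and square, held between the stop (160,48) and the pad (160,127), with the fingers clear. The other things in view look where they were.

```bash
python3 -c "
from cell import *
print(finish_job())"
```

```text
the job is handed in; nothing more can be done
None
```

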